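# Index the engraver's turntable and lock it with its pin

### The job

Turn the engraver's turntable by pushing at its edge until the notch in its steel rim faces the red-knobbed index pin, then gently slide the pin along its V-groove, without forcing it against the rim, until it is fully home in the notch with its knob against the V-rest. Do not touch the engraved copper plate, and leave the other things on the bench where they are.

Things in the scene. Friction and masses are not known exactly. Their poses are not given: they have to be found in the camera images.
- turntable: Blue cast base of the turntable, fixed, on the green cutting mat (mat top 3 mm above the bench). Origin: on the turning axis, at its underside; z up; heights here are above this underside. Round foot 156 mm across, 12 mm thick. The V-rest with its groove points out from the axis along this body's -x; under it the foot is 52 mm wide, 12 mm high and ends 136 mm from the axis.
- faceplate: Turning steel faceplate, 132 mm across, 36 to 56 mm high. Origin: on the axis, at its underside; its -x points to the notch, so it is in line when its x is parallel to the turntable's x, same way round. Turns endlessly either way against a drag of about 0.16 N m (3 N at a peg) and stays where it is left.
- peg_top (a point): Centre of the top of one of the four equal brass pegs that stand up from the faceplate near its edge. Each is 8 mm thick and 20 mm tall (56 to 76 mm high), 50 mm from the axis; seen from the axis they stand at 45, 135, 225 and 315 degrees from the notch. Counter-clockwise from above, this one is 45 degrees past the notch.
- notch (a point): Mouth of the notch in the faceplate's rim, 66 mm from the axis, 46 mm high. A straight-sided slot 12 mm wide and 12 mm deep, open through the full rim thickness, the rim painted red for 8 mm at each side of it, and a red dash behind it. It turns with the faceplate.
- groove_mark (a point): Inner end of the V-groove on the pin's line, 70 mm from the axis, 46 mm high, between two red dashes on the cheek tops: the notch must face this point.
- rest_end (a point): Outer end of the V-rest on the pin's line, 130 mm from the axis, 46 mm high: the pin's knob rests here when home. The V-rest spans 70 to 130 mm from the axis, is 38 mm wide with cheeks 49 mm high; a sprung keeper leaf 12 mm wide crosses over the pin 118 mm from the axis (screws 55 mm high).
- index_pin: Loose steel pin in the V-groove, 10 mm thick, nose chamfered over 2 mm to 8 mm across. Origin: nose tip, on its axis, 46 mm high; +x from knob to nose. The keeper drags it: it slides at 3 to 5 N. Starts drawn back from the rim. Home: nose tip 56 mm from the turning axis, 10 mm into the notch, play 1 mm each side. With the notch out of line the nose stops on the rim, the knob 10 mm short.
- knob_end (a point): Centre of the outer end face of the pin's red knob, 90 mm from the nose tip. The knob is 20 mm across and 16 mm long, so its inner face is 74 mm from the nose tip; home, this point is 146 mm from the turning axis.
- rest_bar (a point): Middle of the underside of the fixed hand rest, a clear acrylic bar 20 mm wide, 200 mm long and 8 mm thick that crosses over the faceplate parallel to the turntable's y, 21 mm from the axis on the side away from the V-rest; 86 to 94 mm high. Its two posts stand 86 mm to either side, with black nuts to 100 mm high. Pegs pass under it, fingers do not.
- copper_plate: Round engraved copper plate, 91 mm across and 3 mm thick, lying loose on the faceplate, held within the four pegs and carried round with it; its top is 59 mm above the turntable's underside. Not to be touched. Origin: centre of its underside.
- ink_tin: Bystander: ink tin, 80 mm across, 55 mm high. Origin: centre of its underside.
- loupe: Bystander: black loupe, 46 mm across, 34 mm high. Origin: centre of its underside.
- brayer: Bystander: rubber hand roller 40 mm thick and 100 mm long with a wooden handle, about 180 mm overall, 40 mm high. Origin: under the middle of the roller; handle along its -x.
- burin: Bystander: burin with a dark wooden handle, about 120 mm long, 32 mm high. Origin: under its middle.
- peg_key: Bystander: T-handled key with an orange bar 100 mm long and a 70 mm shank, 16 mm high. Origin: under the middle of the bar.
- oil_bottle: Bystander: amber bottle, 58 mm across, 150 mm high. Origin: centre of its underside.
- zinc_offcut: Bystander: grey metal plate 90 x 70 x 4 mm. Origin: centre of its underside.

How it is judged:
On the way, in this order (a step that is already met when the one before it is completed fails the run):
1. the notch has been turned to face the groove (x of notch in the frame of turntable below -0.05 m and y of notch in the frame of turntable between -0.0025 and 0.0025 m), for 0.2 s.
2. the pin has been slid home into the notch (x of index_pin in the frame of turntable above -0.0585 m and y of index_pin in the frame of turntable between -0.0025 and 0.0025 m), for 0.2 s.
At the end, for the whole second after the job is handed in: The notch faces the groove (within 2.5 mm sideways) and the pin lies in its groove with its nose in the notch, home to within 2.5 mm of the knob resting on the V-rest; faceplate and pin are at rest (all of step 1 and all of step 2 and x of index_pin in the frame of turntable below -0.053 m and z of index_pin in the frame of turntable between 0.0435 and 0.0485 m and linear speed of index_pin below 0.01 m/s and angular speed of faceplate below 0.05 rad/s); the robot touches nothing.
It fails at once if the robot touches the copper plate (contact force between any of the fingers, the arm and copper_plate above 0.5 N).
It fails at once if the pin is forced against the faceplate with more than 25 N (contact force between index_pin and faceplate above 25 N).
It fails at once if a bystander is moved by more than 20 mm (distance of any of ink_tin, loupe, brayer, burin, peg_key, oil_bottle, zinc_offcut from where it was at the start of the episode above 0.02 m).
It also fails if it takes over 72 s, if anything falls off the work surface, if the arm or the gripper's body presses on something with over 40 N, if the wrist force passes 120 N, or if a joint passes its speed limit or range.

### The arm

A 6-joint arm with a two-finger parallel gripper is mounted at the origin on the work surface. World frame = base frame: x ahead of the robot, y to its left, z up, the work surface at z = 0. Lengths are in m, angles in rad, forces in N, time in s.
With the tool pointing down it reaches from about 0.25 to 0.85 m from the base axis. Payload 12.5 kg.
Tool frame: the origin (TCP) lies between the finger pads; the fingertips stand ctrl.tips_ahead ahead of it and the grasp point (between the pads) lies 11 mm behind it (ctrl.tips_ahead is the distance from the TCP to the fingertips, in m); z points along the fingers, y is the line along which they close (so a half turn about z gives the same grasp; the last joint's range is limited). The gripper opens to 93 mm and grips with 3 to 60 N. Pads are 15 mm wide; open, the fingers measure 128 mm over their backs; the gripper's body (75 mm by 188 mm) begins 65 mm behind the grasp point.
Start: joints at [1.046, 0.351, 1.652, -0, 1.139, -0.085], TCP at [0.234, 0.498, 0.227] pointing down, gripper open.
Joint ranges: [-2.75, 2.75], [-0.79, 2.1], [0.01, 2.65], [-1.57, 4.71], [0.07, 3.14], [-2.87, 2.87]. Speed limits (rad/s): [2.22, 2.22, 2.79, 3.14, 3.14, 3.14].

### API

Orientations are given as a rotation vector (axis times angle).
In Python, from workcell import ctrl gives the robot as it stands. Calls block until the motion is done:
- ctrl.reach(position, orientation): joint-space move of the TCP to a pose.
- ctrl.movel(position, frame=None, feed=0.15, max_force=None): straight line of the TCP; frame=None keeps the orientation; feed is the mean speed in m/s. With max_force (N) it stops when the force on the tool has changed by that much, and returns True; else False.
- ctrl.goto_joints(angles): joint-space move.
- ctrl.set_gripper(opening): finger opening in m; the grip force is fixed at half the most; returns when the fingers have stopped.
- ctrl.hold(seconds).
- ctrl.ik(position, orientation): joint angles nearest the present ones, or None.
- ctrl.observe(): the state.
- ctrl.read_camera(name): name is "scene" or "side" or "wrist"; returns a dict with "pixels" (400x640x3 uint8, red, green, blue), "range_z" (400x640 float32, m along the optical axis (not along the pixel's ray), 0 where there is no reading), "fx", "fy", "cx", "cy" (pixels), "D" ([k1, k2, p1, p2, k3] as OpenCV has them; the pictures are not rectified), "rvec" (rotation vector, rad) and "tvec" (3), from world to camera coordinates, as OpenCV has them; the wrist camera has in their place "mount" (4x4, takes a point from camera to tool coordinates, whose origin is the TCP and whose axes are the flange's). Camera axes: x right, y down, z forward; pixel columns grow to the right and rows downward; lengths in m; the calibration is good to about 2 mm. A picture is of the moment at which its call begins: read the wrist's pose just before it.
A pose or a line that the arm cannot do raises ctrl.MotionError and nothing moves.
- ctrl.job_done(): hands the job in; it is judged then, once.
The state is a dict: "t": time; "qpos": joint angles; "joint_vel": joint speeds; "tau": joint torques, N m; "tool_pos": TCP position; "tool_rot": TCP orientation; "contact_force": force on the tool from outside, world axes, zero at the start; "ft_torque": the same for the moment, N m; "opening": finger opening in m; "grip_force": force on a finger pad.
Only numpy, scipy, OpenCV 4.12 (cv2) and the standard library are available. Lean on these libraries where they do the work, as an engineer would, in place of code of your own. Each camera call takes 0.05 s, during which the arm holds its last target. There are 200 camera calls.

## Working session

There is one attempt and no reset: what is moved stays moved. The work goes in short steps, each a Python script; the robot and the scene stay as the last script left them, time stands still between calls to the robot, and variables do not carry over. Pictures are saved under pics/ and viewed, at most 10 in all, crops included, and the job is handed in when it is done.

```bash
mkdir -p pics; ls; cat > h.py <<'E'
import numpy as np, cv2
from workcell import ctrl
from scipy.spatial.transform import Rotation as R
def cam(n):
    s=ctrl.observe(); c=ctrl.read_camera(n)
    K=np.array([[c['fx'],0,c['cx']],[0,c['fy'],c['cy']],[0,0,1.]])
    if n=='wrist':
        T=np.eye(4);T[:3,:3]=R.from_rotvec(s['tool_rot']).as_matrix();T[:3,3]=s['tool_pos']
        M=T@np.array(c['mount']); Rc=M[:3,:3];o=M[:3,3]
    else:
        Rw=cv2.Rodrigues(np.array(c['rvec'],float))[0]; Rc=Rw.T;o=-Rw.T@np.array(c['tvec'],float).ravel()
    return dict(im=c['pixels'],z=c['range_z'],K=K,D=np.array(c['D'],float),Rc=Rc,o=o)
def rays(c,uv):
    p=cv2.undistortPoints(np.array(uv,float).reshape(-1,1,2),c['K'],c['D']).reshape(-1,2)
    return np.c_[p,np.ones(len(p))]@c['Rc'].T
def onz(c,uv,h):
    d=rays(c,uv); return c['o']+d*((h-c['o'][2])/d[:,2])[:,None]
def depthpt(c,uv):
    uv=np.array(uv).reshape(-1,2); z=c['z'][uv[:,1].astype(int),uv[:,0].astype(int)]
    return c['o']+rays(c,uv)*z[:,None]
def proj(c,P):
    P=np.array(P,float).reshape(-1,3); rv=cv2.Rodrigues(c['Rc'].T)[0]
    return cv2.projectPoints(P,rv,-c['Rc'].T@c['o'],c['K'],c['D'])[0].reshape(-1,2)
def save(c,n,box=None,s=1):
    im=c['im'][:,:,::-1]
    if box: im=im[box[1]:box[3],box[0]:box[2]]
    cv2.imwrite('pics/'+n,cv2.resize(im,None,fx=s,fy=s,interpolation=cv2.INTER_CUBIC))
E
python3 - <<'E'
from h import *
import pickle
print(ctrl.observe(),ctrl.tips_ahead)
for n in('scene','side'):
    c=cam(n);save(c,n+'0.png');print(n,c['o'],c['K'][0,0],c['Rc'][:,2]);pickle.dump(c,open(n+'.pkl','wb'))
E
```

```text
pics
{'t': 0.0, 'qpos': array([ 1.04636914e+00,  3.51255910e-01,  1.65241031e+00,  1.03604039e-05,
        1.13911623e+00, -8.45728321e-02]), 'joint_vel': array([ 1.48526389e-04,  1.45606328e-03,  1.33264157e-04, -1.72348983e-03,
       -4.06831763e-04, -2.32721296e-05]), 'tau': array([-1.17040552e-03, -4.97302294e+01, -2.85260135e+01,  6.98084082e-02,
        2.56824534e-02, -1.02894812e-04]), 'tool_pos': array([0.23398733, 0.49737556, 0.22609589]), 'tool_rot': array([-6.85292077e-01, -3.06556331e+00,  1.77832247e-03]), 'contact_force': array([-0.00065888, -0.21836219,  0.41988085]), 'ft_torque': array([-0.02141468, -0.00257009,  0.0120877 ]), 'grip_force': 0.0, 'opening': 0.09309440126325651} 0.008
scene [ 1.51223846 -0.44792278  0.75990533] 430.3634129675069 [-0.77866606  0.33609467 -0.52982973]
side [ 0.29569653 -0.82130664  0.81453859] 452.08331808649297 [ 0.20390327  0.73625862 -0.64524934]
```

View pics/scene0.png

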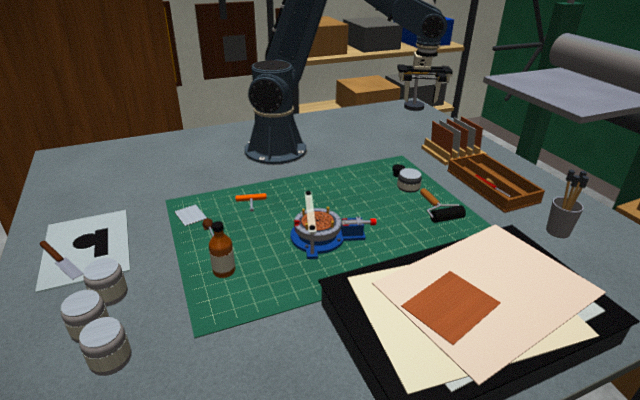

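View pics/side0.png

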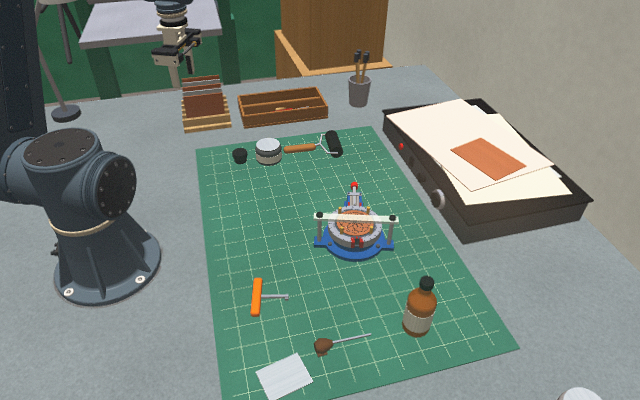

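The scene view shows the turntable at about (318,228) with the knob at (374,221). In the side view the axis is at about (355,227), the knob at (354,185), and the red notch marks at (356,240), roughly opposite the V-rest. Next I'll take a coarse fix and a look from above with the wrist camera.

```bash
cat >> h.py <<'E'
def redblobs(c,box=None,amin=6,dark=90):
    h=cv2.cvtColor(c['im'],cv2.COLOR_RGB2HSV)
    m=(((h[...,0]<6)|(h[...,0]>172))&(h[...,1]>150)&(h[...,2]>dark)).astype(np.uint8)
    if box: k=np.zeros_like(m);k[box[1]:box[3],box[0]:box[2]]=1;m&=k
    n,l,s,ce=cv2.connectedComponentsWithStats(m)
    return [(ce[i].round(1),s[i]) for i in range(1,n) if s[i,4]>=amin],l
def tri(c1,p1,c2,p2):
    d1=rays(c1,p1)[0];d2=rays(c2,p2)[0]
    t=np.linalg.lstsq(np.c_[d1,-d2],c2['o']-c1['o'],rcond=None)[0]
    a=c1['o']+d1*t[0];b=c2['o']+d2*t[1]; return (a+b)/2,np.linalg.norm(a-b)
E
python3 - <<'E'
from h import *
import pickle
S=pickle.load(open('scene.pkl','rb'));T=pickle.load(open('side.pkl','rb'))
for n,c,b in(('scene',S,(280,180,400,270)),('side',T,(300,170,410,270))):
    bl,_=redblobs(c,b,4)
    for x in bl:print(n,x)
    h=cv2.cvtColor(c['im'],cv2.COLOR_RGB2HSV);m=((abs(h[...,0].astype(int)-110)<10)&(h[...,1]>150)&(h[...,2]>60))
    v,u=np.nonzero(m[b[1]:b[3],b[0]:b[2]]);print('blue',len(u),u.min()+b[0],u.max()+b[0],v.min()+b[1],v.max()+b[1])
k=tri(S,(374,221),T,(354,184.5));print('knob',k)
print('axis guess',onz(T,[(355,227)],.065),onz(S,[(318,222)],.065))
# nuts of hand rest
print(tri(S,(308,194),T,(320,215)),tri(S,(308,194),T,(392,218)))
E
```

```text
scene (array([372.9, 220.6]), array([370, 218,   6,   6,  29], dtype=int32))
scene (array([296.7, 220.6]), array([294, 220,   6,   3,  11], dtype=int32))
scene (array([296.3, 224.4]), array([295, 224,   4,   2,   7], dtype=int32))
scene (array([345.2, 224.8]), array([343, 224,   5,   2,   6], dtype=int32))
blue 607 291 364 218 256
side (array([353.8, 184.4]), array([351, 182,   7,   7,  33], dtype=int32))
side (array([348.4, 203.2]), array([348, 202,   2,   3,   5], dtype=int32))
side (array([352.6, 240.1]), array([351, 238,   4,   5,  14], dtype=int32))
side (array([360.8, 240.1]), array([360, 238,   3,   5,   9], dtype=int32))
blue 720 314 393 196 258
knob (array([0.64838903, 0.08896198, 0.05141877]), np.float64(0.0023482501448309884))
axis guess [[ 0.59235946 -0.08345599  0.065     ]] [[ 0.61244283 -0.07007408  0.065     ]]
(array([ 0.5118694 , -0.05931685,  0.09811411]), np.float64(0.003984586355233902)) (array([ 0.64537517, -0.13219724,  0.16291837]), np.float64(0.05851535772925587))
```

```bash
cat >> h.py <<'E'
def down(a):
    "tool down, tool y axis at world yaw a"
    y=np.array([np.cos(a),np.sin(a),0]);z=np.array([0,0,-1.]);x=np.cross(y,z)
    return R.from_matrix(np.c_[x,y,z]).as_rotvec()
E
python3 - <<'E'
from h import *
import pickle
c=ctrl.read_camera('wrist');print(np.array(c['mount']).round(3).tolist(),c['fx'])
M=np.array(c['mount'])
for a in np.arange(-180,180,30):
    q=ctrl.ik([.62,0.0,.32],down(np.radians(a)));print(a,None if q is None else np.round(q,2))
E
```

```text
[[-0.001, -0.963, -0.268, 0.074], [1.0, -0.001, 0.0, 0.001], [-0.001, -0.268, 0.963, -0.158], [0.0, 0.0, 0.0, 1.0]] 291.5796730437979
-180 None
-150 [-0.08  0.41  1.34  0.    1.4   2.54]
-120 [-0.08  0.41  1.34 -0.    1.4   2.02]
-90 [-0.08  0.41  1.34 -0.    1.4   1.5 ]
-60 [-0.08  0.41  1.34 -0.    1.4   0.97]
-30 [-0.08  0.41  1.34  0.    1.4   0.45]
0 [-0.08  0.41  1.34 -0.    1.4  -0.08]
30 [-0.08  0.41  1.34  0.    1.4  -0.6 ]
60 [-0.08  0.41  1.34 -0.    1.4  -1.12]
90 [-0.08  0.41  1.34  0.    1.4  -1.65]
120 [-0.08  0.41  1.34 -0.    1.4  -2.17]
150 [-0.08  0.41  1.34  0.    1.4  -2.69]
```

```bash
python3 - <<'E'
from h import *
import pickle
ctrl.set_gripper(0.0)
for i,p in enumerate([(.57,-.10,.21),(.67,-.10,.21)]):
    ctrl.reach(p,down(0.)); ctrl.hold(.3)
    c=cam('wrist');pickle.dump(c,open(f'w{i}.pkl','wb'));print(c['o'])
    save(c,f'w{i}.png')
    for x in redblobs(c,None,8)[0]:print(x[0],x[1][2:],onz(c,[x[0]],.05)[0].round(4))
print(ctrl.observe()['t'])
E
```

```text
[ 0.57060551 -0.02505123  0.36781471]
[400.4   2. ] [19  8 63] [0.6476 0.0826 0.05  ]
[355.9  76.2] [ 9 16 64] [0.6071 0.0164 0.05  ]
[383.7  86. ] [ 8 16 62] [0.6358 0.0071 0.05  ]
[333.2 200.3] [ 4  5 13] [ 0.5856 -0.1143  0.05  ]
[323.2 205.9] [ 8 11 47] [ 0.5743 -0.1209  0.05  ]
[339.1 209. ] [ 7 12 58] [ 0.5924 -0.1246  0.05  ]
[ 0.67008255 -0.0254168   0.36833403]
[298.2   1.8] [14  7 48] [0.6495 0.0824 0.05  ]
[257.2  75.8] [ 7 16 66] [0.6065 0.0165 0.05  ]
[285.9  85.3] [ 7 16 66] [0.6354 0.0074 0.05  ]
[233.9 205.4] [ 8 12 58] [ 0.572  -0.1207  0.05  ]
[242.9 199.8] [ 4  5 14] [ 0.5827 -0.1141  0.05  ]
[250.7 208.2] [ 8 13 72] [ 0.591  -0.1241  0.05  ]
5.2167
```

View pics/w0.png

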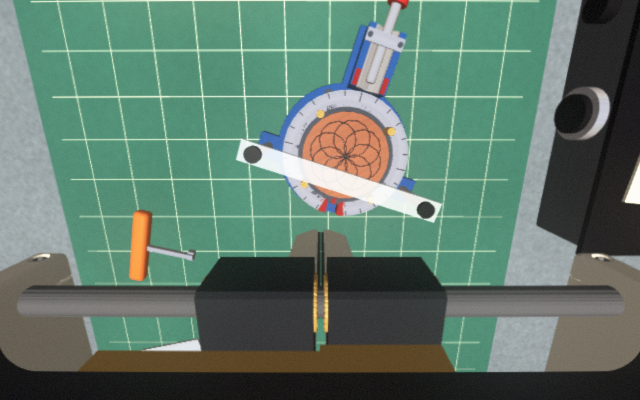

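View pics/w1.png

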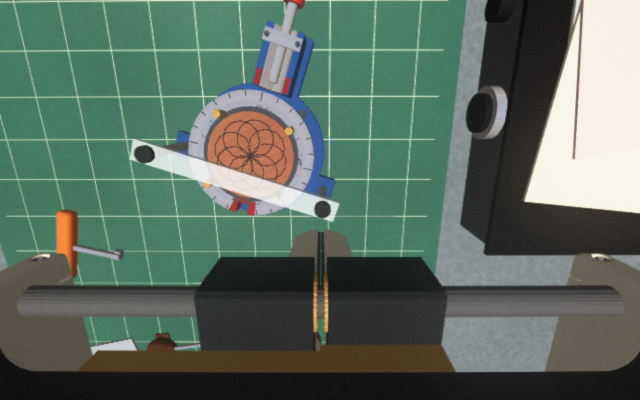

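The wrist views show the notch just past the bar, at (331,207) in w0, so it is about 170° from the groove. Pegs are at (320,114), (391,131) and (305,184), nuts at (252,154) and (426,209), and the knob at (400,2). I'll triangulate these.

```bash
python3 - <<'E'
from h import *
import pickle
W=[pickle.load(open(f'w{i}.pkl','rb')) for i in(0,1)]
def refine(c,p,kind,r=9):
    h=cv2.cvtColor(c['im'],cv2.COLOR_RGB2HSV).astype(int);u,v=p
    s=np.s_[max(0,v-r):v+r+1,max(0,u-r):u+r+1];h=h[s]
    m={'peg':(abs(h[...,0]-21)<6)&(h[...,1]>110)&(h[...,2]>120),'nut':h[...,2]<50}[kind]
    y,x=np.nonzero(m);return (x.mean()+max(0,u-r),y.mean()+max(0,v-r)),len(x)
pts={}
for n,k,a,b in [('pegA','peg',(320,114),(216,113)),('pegB','peg',(391,131),(290,131)),('pegC','peg',(305,184),(206,185)),
                ('nutL','nut',(252,154),(144,154)),('nutR','nut',(426,209),(323,209))]:
    r=[refine(c,p,k,12 if k=='nut' else 8) for c,p in zip(W,(a,b))]
    pts[n],e=tri(W[0],r[0][0],W[1],r[1][0]);print(n,r,pts[n].round(4),e.round(4))
for n,a,b in [('dashL',(355.9,76.2),(257.2,75.8)),('dashR',(383.7,86),(285.9,85.3)),('nL',(323.2,205.9),(233.9,205.4)),('nR',(339.1,209),(250.7,208.2)),('ndash',(333.2,200.3),(242.9,199.8))]:
    pts[n],e=tri(W[0],a,W[1],b);print(n,pts[n].round(4),e.round(4))
N=pts['nutR']-pts['nutL'];print('nut dist',np.linalg.norm(N))
y=N/np.linalg.norm(N); 
f=np.array([-y[1],y[0]])  # toward V-rest
mid=(pts['nutL']+pts['nutR'])[:2]/2
A=mid+.021*f;print('axis nuts',A,'pegs',(pts['pegB']+pts['pegC'])[:2]/2,'dir deg',np.degrees(np.arctan2(f[1],f[0])))
dm=(pts['dashL']+pts['dashR'])[:2]/2-A;print('dashmid r',np.linalg.norm(dm),np.degrees(np.arctan2(dm[1],dm[0])))
for n in('pegA','pegB','pegC','nL','nR'):
    d=pts[n][:2]-A;print(n,np.linalg.norm(d).round(4),np.degrees(np.arctan2(d[1],d[0])).round(1))
E
```

```text
pegA [((np.float64(320.04347826086956), np.float64(113.78260869565217)), 46), ((np.float64(216.2), np.float64(113.32)), 50)] [ 0.5707 -0.0205  0.0771] 0.0002
pegB [((np.float64(389.18333333333334), np.float64(130.91666666666666)), 60), ((np.float64(288.5), np.float64(130.5)), 52)] [ 0.6391 -0.0368  0.0722] 0.0
pegC [((np.float64(303.8888888888889), np.float64(184.07407407407408)), 27), ((np.float64(205.95), np.float64(184.65)), 20)] [ 0.5543 -0.0895  0.079 ] 0.0009
 ** On entry to DLASCL parameter number  4 had an illegal value
 ** On entry to DLASCL parameter number  4 had an illegal value
 ** On entry to DLASCL parameter number  4 had an illegal value
 ** On entry to DLASCL parameter number  4 had an illegal value
 ** On entry to DLASCL parameter number  5 had an illegal value
 ** On entry to DLASCL parameter number  4 had an illegal value<stdin>:8: RuntimeWarning: Mean of empty slice.
  ret = ret.dtype.type(ret / rcount)
Traceback (most recent call last):
  File "h.py", line 36, in tri
    t=np.linalg.lstsq(np.c_[d1,-d2],c2['o']-c1['o'],rcond=None)[0]
      ~~~~~~~~~~~~~~~^^^^^^^^^^^^^^^^^^^^^^^^^^^^^^^^^^^^^^^^^^
numpy.linalg.LinAlgError: SVD did not converge in Linear Least Squares
```

```bash
python3 - <<'E'
from h import *
import pickle
W=[pickle.load(open(f'w{i}.pkl','rb')) for i in(0,1)]
def refine(c,p,kind,r=9):
    h=cv2.cvtColor(c['im'],cv2.COLOR_RGB2HSV).astype(int);u,v=p
    h=h[v-r:v+r+1,u-r:u+r+1]
    m={'peg':(abs(h[...,0]-21)<6)&(h[...,1]>110)&(h[...,2]>120),'nut':h[...,2]<75}[kind].astype(np.uint8)
    n,l,s,ce=cv2.connectedComponentsWithStats(m);i=1+s[1:,4].argmax()
    return ce[i]+[u-r,v-r],s[i,4]
pts={}
for n,k,a,b in [('pegA','peg',(320,114),(216,113)),('pegB','peg',(391,131),(290,131)),('pegC','peg',(305,184),(206,185)),
                ('nutL','nut',(252,154),(144,154)),('nutR','nut',(426,209),(323,209))]:
    r=[refine(c,p,k,12 if k=='nut' else 8) for c,p in zip(W,(a,b))]
    pts[n],e=tri(W[0],r[0][0],W[1],r[1][0]);print(n,r[0][1],r[1][1],pts[n].round(4),e.round(4))
for n,a,b in [('dashL',(355.9,76.2),(257.2,75.8)),('dashR',(383.7,86),(285.9,85.3)),('nL',(323.2,205.9),(233.9,205.4)),('nR',(339.1,209),(250.7,208.2)),('ndash',(333.2,200.3),(242.9,199.8))]:
    pts[n],e=tri(W[0],a,W[1],b);print(n,pts[n].round(4),e.round(4))
N=(pts['nutR']-pts['nutL'])[:2];print('nut dist',np.linalg.norm(N))
y=N/np.linalg.norm(N); f=np.array([-y[1],y[0]])
A=(pts['nutL']+pts['nutR'])[:2]/2+.021*f;print('axis nuts',A,'pegs',(pts['pegB']+pts['pegC'])[:2]/2,'dir deg',np.degrees(np.arctan2(f[1],f[0])))
for n in('pegA','pegB','pegC','nL','nR','dashL','dashR'):
    d=pts[n][:2]-A;print(n,np.linalg.norm(d).round(4),np.degrees(np.arctan2(d[1],d[0])).round(1))
# rim/copper: copper mask centre
for c in W:
    h=cv2.cvtColor(c['im'],cv2.COLOR_RGB2HSV).astype(int)
    m=(((abs(h[...,0]-9)<6)&(h[...,1]>90)&(h[...,2]>90))).astype(np.uint8);m[:100]=0;m[200:]=0;m[:,:190]=0;m[:,410:]=0
    n,l,s,ce=cv2.connectedComponentsWithStats(cv2.morphologyEx(m,cv2.MORPH_CLOSE,np.ones((9,9))));i=1+s[1:,4].argmax()
    cn=cv2.findContours((l==i).astype(np.uint8),0,1)[0][0][:,0]
    P=onz(c,cn,.062); P=P[(P[:,:2]-A)@f>-.005]
    x=np.linalg.lstsq(np.c_[2*P[:,:2],np.ones(len(P))],(P[:,:2]**2).sum(1),rcond=None)[0];print('copper',x[:2],np.sqrt(x[2]+x[:2]@x[:2]))
E
```

```text
pegA 46 50 [ 0.5707 -0.0205  0.0771] 0.0002
pegB 60 52 [ 0.6391 -0.0368  0.0722] 0.0
pegC 27 20 [ 0.5543 -0.0895  0.079 ] 0.0009
nutL 1 256 [ 0.5148 -0.0521  0.11  ] 0.0061
nutR 191 184 [ 0.6721 -0.1094  0.0998] 0.0001
dashL [0.6069 0.0163 0.0517] 0.0001
dashR [0.6355 0.0072 0.0513] 0.0003
nL [ 0.5742 -0.1187  0.0571] 0.0001
nR [ 0.5921 -0.1229  0.0547] 0.0005
ndash [ 0.5851 -0.1117  0.0588] 0.0001
nut dist 0.16739131421433512
axis nuts [ 0.60063328 -0.06099088] pegs [ 0.59667441 -0.06315557] dir deg 69.96992569061679
pegA 0.0503 126.5
pegB 0.0454 32.2
pegC 0.0544 -148.4
nL 0.0635 -114.6
nR 0.0625 -97.9
dashL 0.0775 85.4
dashR 0.0766 62.9
copper [ 0.59693551 -0.06297063] 0.044742195420344646
copper [ 0.59716483 -0.06271043] 0.04459378846758044
```

Axis is at about (0.597, −0.063) and the V-rest direction about 72°. The notch is at about −103°, and peg B is at 32°, peg A at 122°. All of these agree with the sizes given. I'll push counter-clockwise about 175° in two strokes: peg B first, then the peg behind it.

```bash
cat >> h.py <<'E'
A=np.array([.597,-.063]); ZT=.076
def pose(p,gap,z=ZT,r=.060):
    "finger CW-side of a peg at world angle p (deg); gap to touching"
    t=np.radians(p); e=np.array([np.cos(t),np.sin(t)]);n=np.array([-e[1],e[0]])
    return np.r_[A+r*e-(.0115+gap)*n,z],down(t)
def push(p0,p1,step=10,feed=.05):
    P,o=pose(p0,.008,.15); ctrl.reach(P,o)
    ctrl.movel(pose(p0,.008)[0],feed=.1,max_force=8) and print('touched going down')
    for p in np.linspace(p0,p1,int(np.ceil(abs(p1-p0)/step))+1):
        P,o=pose(p,0); ctrl.movel(P,o,feed=feed)
    s=ctrl.observe();print('t',s['t'],'F',s['contact_force'].round(1))
    ctrl.movel(pose(p1,.006)[0],feed=.05)
    ctrl.movel(pose(p1,.006,.15)[0],feed=.15)
E
python3 - <<'E'
from h import *
import pickle
push(31.8,132)
ctrl.reach((.60,-.10,.21),down(0.));ctrl.hold(.3)
c=cam('wrist');pickle.dump(c,open('w2.pkl','wb'));save(c,'w2.png',(160,0,480,240),2)
for x in redblobs(c,None,8)[0]:print(x[0],x[1][2:],onz(c,[x[0]],.055)[0].round(4))
print(ctrl.observe()['t'])
E
```

```text
t 10.7083 F [ 0.1 -0.9 -0. ]
[371.6   1.9] [13  7 46] [0.6492 0.0807 0.055 ]
[326.2  75.6] [ 8 16 60] [0.6068 0.0161 0.055 ]
[354.3  85.6] [ 8 16 59] [0.6351 0.0067 0.055 ]
[372.7 149. ] [14  6 63] [ 0.6566 -0.0564  0.055 ]
[363.9 157.4] [ 5  4 19] [ 0.6476 -0.0654  0.055 ]
[371.  166.1] [13  8 67] [ 0.6556 -0.0747  0.055 ]
13.8333
```

View pics/w2.png

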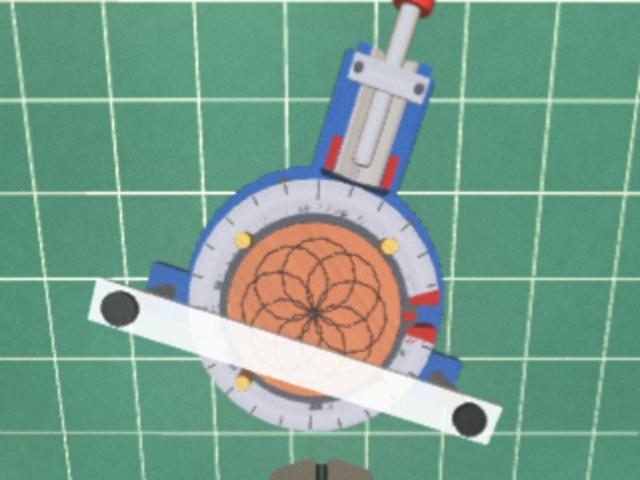

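The picture shows the notch at (425,317) in the crop, which is about −2.6°. The next peg is at (389,246), about 42°. I'll push that one to just short of target and look again.

```bash
cat > look.py <<'E'
from h import *
import sys,pickle
n=sys.argv[1]
c=cam('wrist');pickle.dump(c,open(n+'.pkl','wb'));save(c,n+'.png',(250,20,450,170),4)
bl=redblobs(c,(250,0,450,200),8)[0]
for x in bl:print(x[0],x[1][2:],onz(c,[x[0]],.059)[0].round(4),onz(c,[x[0]],.052)[0].round(4))
print(ctrl.observe()['t'])
E
python3 - <<'E'
from h import *
push(42.4,116)
ctrl.reach((.60,-.07,.19),down(0.));ctrl.hold(.3)
E
python3 look.py w3
```

```text
t 18.4833 F [-0.  -0.6  0.6]
[370.4  21.5] [ 25  26 426] [0.6451 0.0874 0.059 ] [0.6462 0.0894 0.052 ]
[326.5 106.1] [ 8 17 68] [0.6067 0.0161 0.059 ] [0.6069 0.0164 0.052 ]
[355.6 116.1] [ 8 17 67] [0.6345 0.007  0.059 ] [0.6354 0.0071 0.052 ]
[326.  128.4] [ 8 17 89] [ 0.6064 -0.0044  0.059 ] [ 0.6065 -0.0046  0.052 ]
[344.  135.4] [ 12  16 111] [ 0.6239 -0.011   0.059 ] [ 0.6244 -0.0114  0.052 ]
[332.3 140. ] [ 5  7 24] [ 0.6126 -0.0154  0.059 ] [ 0.6128 -0.0159  0.052 ]
21.4167
```

View pics/w3.png

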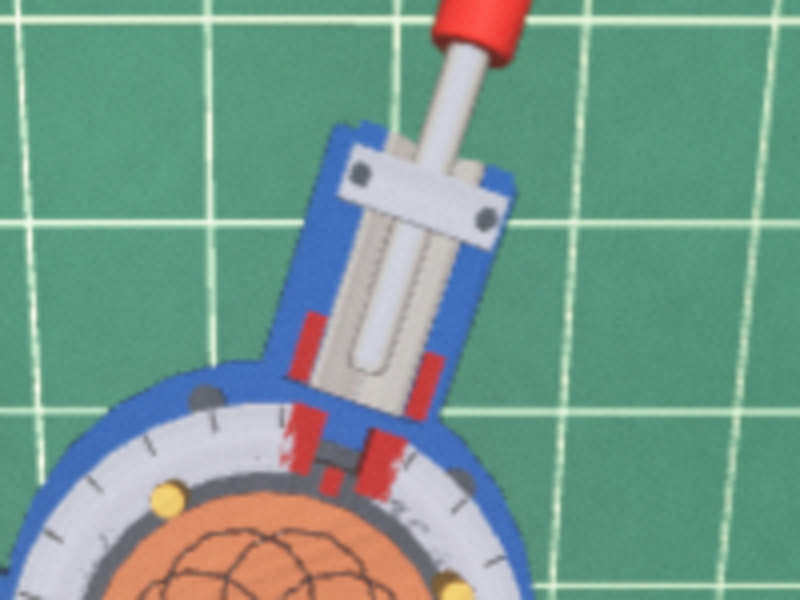

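The notch is at 71.9° and the groove at 72.1°, a sideways error of about 0.3 mm, so it faces the groove. The pin nose is at crop (368,365) and the knob end is about 168 mm from the axis. Next I'll push the pin gently on its knob end with a low force stop.

```bash
cat > pin.py <<'E'
from h import *
import pickle
T=pickle.load(open('side.pkl','rb'));print('brayer,handle,tin',onz(T,[(333,143),(300,147),(268,155)],.02).round(3).tolist())
th=np.radians(72.05);f=np.array([np.cos(th),np.sin(th)]);o=down(th-np.pi/2)
P=lambda face,z:np.r_[A+f*(face+.0075),z]
ctrl.reach(P(.186,.13),o)
print('down',ctrl.movel(P(.186,.049),feed=.1,max_force=8))
hit=ctrl.movel(P(.142,.049),feed=.015,max_force=10)
s=ctrl.observe();print(hit,s['contact_force'].round(1),'face r',(s['tool_pos'][:2]-A)@f-.0075,s['t'])
ctrl.movel(P(.175,.049),feed=.05);ctrl.movel(P(.175,.14),feed=.15)
ctrl.reach((.60,-.07,.19),down(0.));ctrl.hold(.3)
E
python3 pin.py; python3 look.py w4
```

```text
brayer,handle,tin [[0.666, 0.35, 0.02], [0.558, 0.353, 0.02], [0.452, 0.334, 0.02]]
down False
True [0.5 1.9 1. ] face r 0.14679738424110406 25.525
[362.3  47.2] [ 23  23 382] [0.6386 0.0675 0.059 ] [0.6395 0.069  0.052 ]
[326.4 106.8] [ 8 17 66] [0.6066 0.0163 0.059 ] [0.6068 0.0165 0.052 ]
[355.6 117.1] [ 8 17 67] [0.6345 0.0069 0.059 ] [0.6353 0.007  0.052 ]
[325.9 129.2] [ 8 17 94] [ 0.6063 -0.0043  0.059 ] [ 0.6064 -0.0046  0.052 ]
[343.9 135. ] [12 15 90] [ 0.6237 -0.0098  0.059 ] [ 0.6243 -0.0101  0.052 ]
[332.2 140.8] [ 5  6 23] [ 0.6125 -0.0153  0.059 ] [ 0.6127 -0.0158  0.052 ]
28.1417
```

View pics/w4.png

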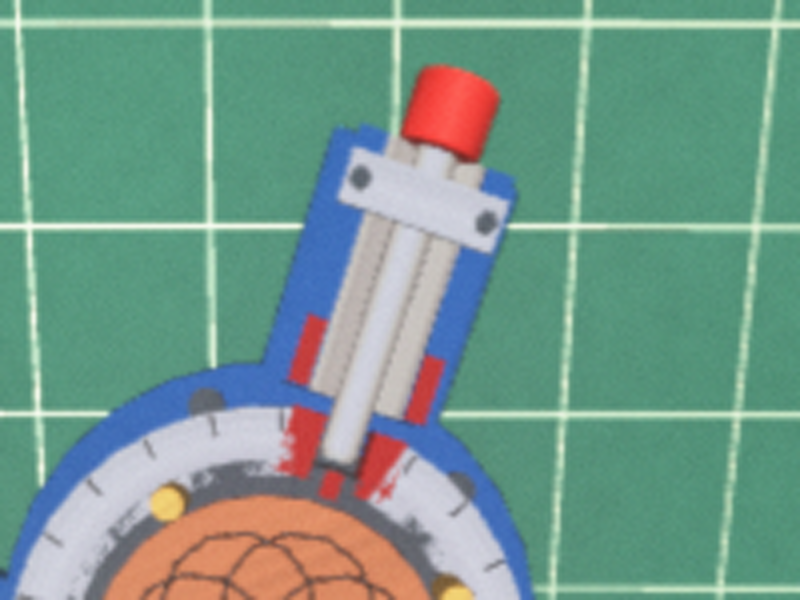

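The pin nose is in the notch at (340,462), nearly at its bottom, and the knob is at the V-rest. The push stopped by force at r = 146.8 mm, where home is 146. I'll push once more slightly harder to confirm it is a hard stop.

```bash
sed -e 's/max_force=10/max_force=15/; s/P(.186,/P(.158,/g' pin.py > pin2.py; python3 pin2.py; python3 look.py w5
```

```text
brayer,handle,tin [[0.666, 0.35, 0.02], [0.558, 0.353, 0.02], [0.452, 0.334, 0.02]]
down False
True [1.  2.2 1.2] face r 0.14678683817034544 30.6667
[362.3  47.2] [ 23  23 381] [0.6386 0.0675 0.059 ] [0.6396 0.069  0.052 ]
[326.5 106.8] [ 8 17 65] [0.6068 0.0163 0.059 ] [0.6069 0.0166 0.052 ]
[355.6 117.1] [ 8 17 67] [0.6346 0.0069 0.059 ] [0.6354 0.007  0.052 ]
[325.4 129.7] [ 11  17 104] [ 0.6058 -0.0048  0.059 ] [ 0.606 -0.005  0.052]
[344.2 135.3] [ 12  15 100] [ 0.6241 -0.01    0.059 ] [ 0.6246 -0.0104  0.052 ]
[332.1 140.7] [ 5  6 22] [ 0.6124 -0.0152  0.059 ] [ 0.6127 -0.0157  0.052 ]
33.2917
```

The pin stopped at the same place (146.8 mm) and didn't move, so it is home. Robot is clear.

```bash
python3 -c "
from h import *
print(ctrl.job_done())"
```

```text
the job is handed in; nothing more can be done
None
```

I handed the job in at about 33 s of robot time: the notch was turned to face the groove (about 0.3 mm off sideways), the pin was slid home and held against a hard stop on a second push, and the arm was clear; the judge returned no verdict.

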